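# Lay out the potting place

## Robot

A 6-joint arm with a two-finger parallel gripper is mounted at the origin on the work surface. World frame = base frame: x ahead of the robot, y to its left, z up, the work surface at z = 0. Lengths are in m, angles in rad, forces in N, time in s.
With the tool pointing down it reaches from about 0.275 to 0.975 m from the base axis. Payload 8.4 kg.
Tool frame: the origin (TCP) lies midway between the tips of the shut fingers; the grasp point (between the pads) lies 19 mm behind it (manip.hold_point_z is the y of the grasp point in the tool frame, in m); y points along the fingers, z is the direction in which the jaws open and shut, and the axes are right-handed (so a half turn about y gives the same grasp; the last joint's range is limited). The gripper opens to 92 mm and grips with 3 to 60 N. Pads are 20 mm wide; open, the fingers measure 128 mm over their backs; the gripper's body (75 mm by 189 mm) begins 69 mm behind the grasp point.
Start: joints at [1.322, 0.353, 1.633, -0, 1.155, -0.002], TCP at [0.153, 0.606, 0.215] pointing down, gripper open.
Joint ranges: [-2.63, 2.63], [-0.92, 2.1], [0.06, 2.66], [-1.3, 4.44], [0, 2.69], [-3.02, 3.02]. Speed limits (rad/s): [2.22, 2.22, 2.79, 3.14, 3.14, 3.14].

## Interface

Orientations are given as a 3x3 rotation matrix whose columns are the frame's x, y, z axes.
In Python, from station import manip gives the robot as it stands.
- The arm moves only by the tool move_arm, never from a script. Its argument "steps" is a list of rows, each a list of 6 numbers: the shift along the tool's x, y, z in m, then the turn, a rotation vector about the tool's x, y, z in rad. In form: [[x, y, z, wx, wy, wz], ...]. A call has exactly 5 rows; each row is the pose to reach, as a shift and turn from the pose measured when the call began, along the tool's axes at that moment; what a row does not reach only later rows make up. A row lasts 1/8 s, in which the tool goes at most 62.5 mm and 10.7 degrees, less where a joint would pass 70% of its speed; a pose out of reach is approached as far as the arm can. A call with a gripper value outside its range is refused whole. "jaw" is the gripper's target within -1 to 1 (fully open at 1, half-way at 0, shut at -1), set as the call begins (left out, the last holds). The fingers move at their own pace and stop on an object; the grip force is fixed at half the most. Time passes only in rows, so rows that repeat a pose let the fingers close, or fill a call up. It gives the time, the measured TCP pose, the force and the opening at its end, in the units of the state.
- manip.get_state(): the state, without advancing time (a new reading comes with each control period).
- manip.snapshot(name): name is "scene" or "side" or "wrist"; returns a dict with "img" (400x640x3 uint8, red, green, blue), "range_z" (400x640 float32, m along the optical axis (not along the pixel's ray), 0 where there is no reading), "mtx" (3x3 intrinsics, pixels), "dist" ([k1, k2, p1, p2, k3] as OpenCV has them; the pictures are not rectified), "rvec" (rotation vector, rad) and "tvec" (3), from world to camera coordinates, as OpenCV has them; the wrist camera has in their place "mount" (4x4, takes a point from camera to tool coordinates, whose origin is the TCP and whose axes are the tool frame's). Camera axes: x right, y down, z forward; pixel columns grow to the right and rows downward; lengths in m; the calibration is good to about 2 mm. A picture is of the moment at which its call begins: read the wrist's pose just before it.
- manip.sign_off(): hands the job in, once; it reports no verdict.
The state is a dict: "time": time; "joint_pos": joint angles; "joint_velocities": joint speeds; "effort": joint torques, N m; "tcp_pos": TCP position; "tool_rot": TCP orientation; "wrist_force": force on the tool from outside, world axes, zero at the start; "wrist_torque": the same for the moment, N m; "finger_gap": finger opening in m.
Only numpy, scipy, OpenCV 4.12 (cv2) and the standard library are available. Lean on these libraries where they do the work, as an engineer would, in place of code of your own. Each camera call takes 0.05 s, during which the arm holds its last target. There are 200 camera calls.

## Task

Lay out the potting place on the board: set the terracotta saucer half-way between the seed tray and the watering can, with the small terracotta pot standing upright in it. On the same straight line stand the square white pot half-way between the saucer and the seed tray, and the wooden tamper, handle up, half-way between the saucer and the watering can (all distances centre to centre, the can by its round body). Stand the bigger terracotta pot upright behind the saucer (on its side away from the robot), straight out at right angles to that line, 12 cm from the saucer centre to centre, and leave the trowel and the white bottle with the green cap where they are.

Things in the scene. Friction and masses are not known exactly. Their poses are not given: they have to be found in the camera images.
- saucer_mid (a point): Loose shallow round terracotta saucer, 66 mm across at the rim, 62 mm at the foot, 18 mm high, wall 4 mm, inside floor 5 mm above its underside and 54 mm across. Point: on its axis, half-way up (9 mm above its underside). Starts on the bench. Grip it across the rim from outside.
- pot_mid (a point): Loose small round empty terracotta pot, open at the top, 56 mm high; foot 38 mm across; the upper 19 mm is a thicker straight collar 54 mm across (grip the collar from outside). Point: on its axis, half-way up (28 mm above its underside). Starts upright on the bench.
- squarepot_mid (a point): Loose square empty white plastic pot with upright walls, open at the top, 54 x 54 mm, 62 mm high, walls 3 mm. Point: at its centre, half-way up (31 mm above its underside); x and y axes square to its sides. Starts upright on the bench at any yaw.
- tamper_mid (a point): Loose round wooden soil tamper: a disc 58 mm across and 16 mm thick with an upright round handle 28 mm across on its centre, 56 mm high in all (the handle runs from 16 to 56 mm above the underside; grip the handle). Point: on its axis, half-way up (28 mm above its underside). Starts upright, disc down, on the bench.
- board: Fixed flat plywood potting board, 220 x 300 mm, 12 mm thick; top 12 mm above the bench. Origin: on the bench level, at the point half-way between seed tray and watering can, which is 50 mm from the board's edge nearest the robot, 170 mm from its far edge and 150 mm from either end. x axis: across the board, away from the robot ('behind'); y axis: along it, on the line from watering can to seed tray or the reverse. It may be turned up to 0.2 rad.
- seedtray: Fixed square grey plastic seed tray with four cells and green seedlings, 90 x 90 mm, 45 mm high (leaves to about 60 mm). Origin: centre of its underside, on the bench. It stands off one end of the board, its centre 230 mm from the board's origin; it is at either end, the watering can at the other.
- wateringcan: Fixed small round aluminium watering can, body 86 mm across and 75 mm high, with a hoop handle to 107 mm high and a spout that reaches 116 mm behind its axis. Origin: on the axis of the round body, on the bench. Its axis is 230 mm from the board's origin, at the end opposite to the seed tray.
- bigpot_mid (a point): Loose bigger round empty terracotta pot, the same shape as the small one: 70 mm high, foot 47 mm across, the upper 24 mm a straight collar 67 mm across (grip the collar from outside). Point: on its axis, half-way up (35 mm above its underside). Starts upright on the bench.
- trowel: Loose hand trowel with a wooden handle and a pointed flat steel blade, 240 mm long, lying on the bench to the right of the work. Origin: on the bench level where the handle meets the blade; x axis towards the blade. Leave it alone.
- spraybottle: Loose white bottle with a green cap, 60 mm across, 160 mm high, standing on the bench to the left of the work. Origin: centre of its underside. Leave it alone.

How it is judged:
By the outcome, as a careful person would: the job done as asked, in the order asked, and still so for the second after the job is handed in, with the robot touching nothing.
It also fails if it takes over 122 s, if anything falls off the work surface, if the arm or the gripper's body presses on something with over 40 N, if the wrist force passes 120 N, or if a joint passes its speed limit or range.

## Working session

There is one attempt and no reset: what is moved stays moved. The work goes in short steps, Python scripts to look and compute and a tool call to move; the robot and the scene stay as the last step left them, time stands still between calls to the robot, and variables do not carry over. Pictures are saved under pics/ and viewed, about 12 in all and at most 16, crops included, and the job is handed in when it is done.

Besides the shell and the picture viewer there is one more tool, called after "Request:" as a command line: name --pt "numbers of a row" for each row, then --argument value for the rest. move_arm: Moves the arm, as the interface text tells. Its arguments: {"type":"object","properties":{"steps":{"type":"array"},"jaw":{"type":"number"}},"required":["steps"]}

```bash
mkdir -p pics; ls
cat > h.py <<'E'
import numpy as np, cv2
from station import manip
def snap(n):
    s=manip.get_state(); d=manip.snapshot(n)
    if 'mount' in d:
        M=np.eye(4);M[:3,:3]=s['tool_rot'];M[:3,3]=s['tcp_pos'];T=M@np.array(d['mount'])
    else:
        R=cv2.Rodrigues(np.array(d['rvec'],float))[0];T=np.eye(4);T[:3,:3]=R.T;T[:3,3]=-R.T@np.ravel(d['tvec'])
    d['T']=T;return d
def rays(d,uv):
    p=cv2.undistortPoints(np.array(uv,np.float64).reshape(-1,1,2),np.array(d['mtx']),np.array(d['dist'])).reshape(-1,2)
    return np.c_[p,np.ones(len(p))]
def onplane(d,uv,z):
    r=rays(d,uv)@d['T'][:3,:3].T;c=d['T'][:3,3]
    return c+r*((z-c[2])/r[:,2])[:,None]
def cloud(d):
    v,u=np.mgrid[0:400,0:640];uv=np.c_[u.ravel(),v.ravel()]
    P=rays(d,uv)*d['range_z'].reshape(-1,1)
    W=P@d['T'][:3,:3].T+d['T'][:3,3]
    W[d['range_z'].ravel()<=0]=np.nan
    return W.reshape(400,640,3)
def save(d,n): cv2.imwrite('pics/'+n,d['img'][:,:,::-1])
E
python3 - <<'E'
from h import *
s=manip.get_state();print(s['time'],s['tcp_pos'],np.round(s['tool_rot'],3),s['finger_gap'],s['wrist_force'],manip.hold_point_z)
a=snap('scene');b=snap('side')
cv2.imwrite('pics/a.png',a['img'][:,:,::-1]);cv2.imwrite('pics/b.png',b['img'][:,:,::-1])
for d in(a,b):print(np.round(d['T'],3))
c=snap('wrist');print(np.round(c['T'],3));save(c,'c.png')
print((a['range_z']>0).mean(),(b['range_z']>0).mean(),(c['range_z']>0).mean())
E
```

```text
pics
0.0 [0.1525534  0.60558737 0.213871  ] [[ 0.97  -0.     0.244]
 [-0.244 -0.001  0.97 ]
 [-0.    -1.    -0.001]] 0.09168179980548784 [-0.09637437 -0.15236514 -0.0384669 ] -0.0187
[[ 0.891  0.368 -0.266  0.901]
 [ 0.454 -0.739  0.497 -0.725]
 [-0.014 -0.564 -0.826  1.239]
 [ 0.     0.     0.     1.   ]]
[[ 0.987 -0.131  0.093  0.394]
 [-0.16  -0.759  0.631 -0.73 ]
 [-0.012 -0.638 -0.77   0.975]
 [ 0.     0.     0.     1.   ]]
[[ 0.243  0.93   0.276  0.073]
 [ 0.97  -0.233 -0.07   0.626]
 [-0.001  0.285 -0.959  0.384]
 [ 0.     0.     0.     1.   ]]
0.9961640625 0.995859375 0.99591796875
```

View pics/a.png

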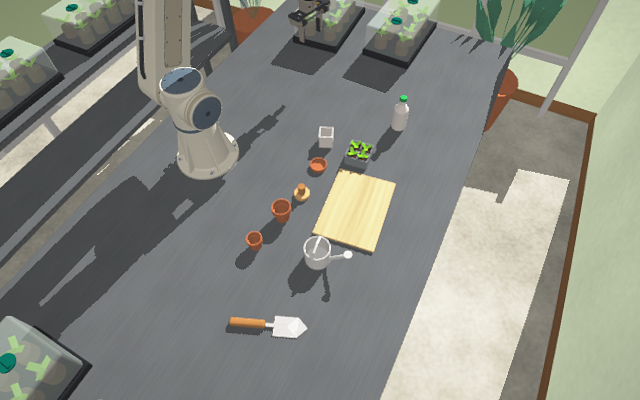

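View pics/b.png

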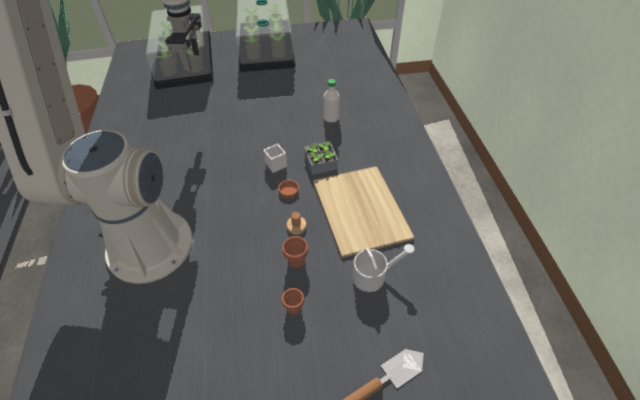

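Image 1 (scene) has the tray at (358,153), can at (317,253), board between them at (355,210), square pot at (326,137), saucer at (318,165), tamper at (301,193), big pot at (281,210) and small pot at (254,240). Image 2 (side) shows the same layout. All items stand in front of the board. Next I measure them from the depth clouds of both cameras.

```bash
cat > seg.py <<'E'
from h import *
def comps(names=('scene','side'),zmin=.007,box=(.2,.95,-.45,.5)):
    for n in names:
        d=snap(n);W=cloud(d);save(d,'seg_%s.png'%n)
        x,y,z=W[...,0],W[...,1],W[...,2]
        t=(x>.45)&(x<.6)&(abs(y)<.45)&(abs(z)<.006); print(n,'bench z',np.median(z[t]),z[t].std())
        m=((z>zmin)&(x>box[0])&(x<box[1])&(y>box[2])&(y<box[3])).astype(np.uint8)
        k,l,st,ce=cv2.connectedComponentsWithStats(m,connectivity=4)
        for i in range(1,k):
            if st[i,4]<25: continue
            P=W[l==i];c=d['img'][l==i].mean(0).astype(int)
            top=P[:,2]>np.percentile(P[:,2],97)-.006
            r=cv2.minAreaRect(P[top][:,:2].astype(np.float32))
            print(st[i],'px',ce[i].round(),'rgb',c,'zmax',np.percentile(P[:,2],97).round(4),'toprect',np.round(r[0],4),np.round(r[1],4),round(r[2],1))
if __name__=='__main__': comps()
E
python3 seg.py
```

```text
scene bench z 0.00041631476491565955 0.0025193035720928315
[391  95  18  36 426] px [400. 114.] rgb [153 160 146] zmax 0.1601 toprect [0.6215 0.4793] [0.0234 0.032 ] 19.3
[319 127  15  20 269] px [326. 137.] rgb [176 170 164] zmax 0.0627 toprect [0.3964 0.2639] [0.0534 0.0588] 21.7
[345 140  28  29 549] px [359. 154.] rgb [113 135  83] zmax 0.0565 toprect [0.5448 0.2458] [0.0793 0.083 ] 5.2
[310 157  17  15 112] px [318. 164.] rgb [176 107  74] zmax 0.0222 toprect [0.4248 0.1411] [0.0614 0.0657] 65.8
[ 304  168   91  101 4916] px [350. 215.] rgb [233 223 173] zmax 0.0768 toprect [ 0.6317 -0.1922] [0.153  0.0848] 24.5
[294 183  16  17 197] px [302. 192.] rgb [196 156 104] zmax 0.0592 toprect [ 0.4323 -0.0055] [0.0243 0.0272] 7.2
[272 198  20  24 353] px [281. 209.] rgb [146  89  63] zmax 0.0728 toprect [ 0.416  -0.1195] [0.0621 0.0696] 29.6
[246 231  17  19 234] px [254. 240.] rgb [153  93  64] zmax 0.0585 toprect [ 0.3923 -0.2612] [0.0501 0.054 ] 24.2
side bench z -0.00024245739972139635 0.0019990795333116214
[324  79  16  43 546] px [331. 102.] rgb [123 124 118] zmax 0.1603 toprect [0.6226 0.4785] [0.0281 0.0244] 80.1
[305 142  33  31 775] px [321. 157.] rgb [ 94 105  82] zmax 0.0554 toprect [0.5454 0.2496] [0.0818 0.0795] 8.7
[264 144  23  27 437] px [275. 157.] rgb [135 131 128] zmax 0.0621 toprect [0.3942 0.2638] [0.0554 0.0589] 24.7
[ 314  167  100  124 6623] px [364. 221.] rgb [201 181 147] zmax 0.0775 toprect [ 0.6334 -0.2137] [0.0847 0.1522] 80.1
[278 180  21  17 126] px [288. 188.] rgb [116  76  61] zmax 0.0191 toprect [0.4239 0.138 ] [0.0634 0.0647] 9.3
[287 211  20  22 304] px [296. 223.] rgb [155 122  93] zmax 0.0578 toprect [ 0.431 -0.006] [0.0254 0.0266] 25.1
[283 236  25  31 587] px [295. 250.] rgb [107  70  56] zmax 0.0717 toprect [ 0.4162 -0.1205] [0.0677 0.0643] 84.6
[282 288  22  26 397] px [293. 299.] rgb [112  73  58] zmax 0.0572 toprect [ 0.3918 -0.2613] [0.053  0.0524] 62.6
```

```bash
cat > m2.py <<'E'
from h import *
from scipy.optimize import least_squares
for n in('scene','side'):
    d=snap(n);W=cloud(d).reshape(-1,3);I=d['img'].reshape(-1,3).astype(int)
    x,y,z=W.T
    with np.errstate(all='ignore'):
        b=(z>.007)&(z<.02)&(x>.48)&(x<.9)&(abs(y)<.24)&(I[:,0]-I[:,2]>35)
        m=b.reshape(400,640).astype(np.uint8);k,l,st,_=cv2.connectedComponentsWithStats(m);j=1+st[1:,4].argmax()
        m=(l==j).astype(np.uint8)
        cn=max(cv2.findContours(m,0,2)[0],key=cv2.contourArea).reshape(-1,2)
        P=onplane(d,cn,.012);r=cv2.minAreaRect(P[:,:2].astype(np.float32));print(n,'board',np.round(r[0],4),np.round(r[1],4),r[2],np.round(cv2.boxPoints(r),3).tolist())
        c=(z>.06)&(z<.08)&(np.hypot(x-.63,y+.2)<.08)
        Q=W[c]
        f=least_squares(lambda p:np.hypot(Q[:,0]-p[0],Q[:,1]-p[1])-.0425,[.63,-.2],loss='soft_l1',f_scale=.002).x;print('can',f.round(4),c.sum())
        t=(z>.03)&(z<.05)&(np.hypot(x-.545,y-.248)<.08);r=cv2.minAreaRect(W[t][:,:2].astype(np.float32));print('tray',np.round(r[0],4),np.round(r[1],4),r[2])
E
python3 m2.py
```

```text
scene board [0.6308 0.0278] [0.2189 0.3043] 6.746816158294678 [[0.5040000081062317, 0.16599999368190765], [0.5400000214576721, -0.13600000739097595], [0.7570000290870667, -0.10999999940395355], [0.722000002861023, 0.19200000166893005]]
can [ 0.6018 -0.2062] 183
tray [0.5464 0.2485] [0.0892 0.0944] 6.297213554382324
side board [0.6319 0.025 ] [0.2206 0.2989] 7.03721809387207 [[0.5040000081062317, 0.1599999964237213], [0.5410000085830688, -0.13699999451637268], [0.7599999904632568, -0.10999999940395355], [0.7229999899864197, 0.18700000643730164]]
can [ 0.6018 -0.2079] 327
tray [0.5458 0.2484] [0.0913 0.0988] 6.74963903427124
```

```bash
cat > plan.py <<'E'
import sys
from h import *
from scipy.spatial.transform import Rotation as Rn
# usage: plan.py x,y,z,yawdeg[,n] ...  (waypoints, each from the one before; n rows, multiples of 5)
s=manip.get_state();p=np.array(s['tcp_pos']);R=np.array(s['tool_rot'])
print('t',round(s['time'],2),'tcp',p.round(4),'yaw',np.degrees(np.arctan2(R[1,2],R[0,2])).round(2),'gap',round(s['finger_gap'],4),'F',np.round(s['wrist_force'],1))
for a in sys.argv[1:]:
    v=[float(q) for q in a.split(',')];g=np.array(v[:3]);c,sn=np.cos(np.radians(v[3])),np.sin(np.radians(v[3]))
    G=np.array([[sn,0,c],[-c,0,sn],[0,-1,0]])
    sh=R.T@(g-p);w=Rn.from_matrix(R.T@G).as_rotvec()
    print(a,'shift',sh.round(4),'turn',w.round(4),'rows>=',max(np.linalg.norm(sh)/.0625,np.linalg.norm(w)/.186).round(1))
    p,R=g,G
E
python3 plan.py .4244,.1395,.2,7
```

```text
t 0.35 tcp [0.1527 0.606  0.2144] yaw 75.86 gap 0.0919 F [-0.5 -0.7  0.8]
.4244,.1395,.2,7 shift [ 0.3775  0.0145 -0.3859] turn [3.0000e-04 1.2018e+00 2.0000e-04] rows>= 8.6
```

Request:
move_arm --pt "0.038 0.0015 -0.039 0 0.12 0" --pt "0.076 0.003 -0.077 0 0.24 0" --pt "0.113 0.0045 -0.116 0 0.36 0" --pt "0.151 0.006 -0.154 0 0.48 0" --pt "0.189 0.007 -0.193 0 0.6 0" --jaw 1

```text
time: 0.98
tcp_pos: [0.2894, 0.3712, 0.2076]
tool_rot: [[0.66, 0.0, 0.751], [-0.751, 0.0, 0.66], [0.0, -1.0, 0.0]]
wrist_force: [0.8, 1.3, 0.8]
finger_gap: 0.092
```

```bash
python3 plan.py .4244,.1395,.2,7
```

```text
t 0.97 tcp [0.2894 0.3712 0.2076] yaw 41.28 gap 0.092 F [0.8 1.3 0.8]
.4244,.1395,.2,7 shift [ 0.2632  0.0076 -0.0515] turn [-4.000e-04  5.983e-01  1.000e-04] rows>= 4.3
```

Request:
move_arm --pt "0.056 0.0015 -0.012 0 0.13 0" --pt "0.112 0.003 -0.023 0 0.26 0" --pt "0.168 0.0045 -0.034 0 0.39 0" --pt "0.22 0.006 -0.044 0 0.51 0" --pt "0.263 0.0075 -0.0515 0 0.598 0"

```text
time: 1.6
tcp_pos: [0.4251, 0.1378, 0.2004]
tool_rot: [[0.118, 0.001, 0.993], [-0.993, 0.0, 0.118], [-0.0, -1.0, 0.001]]
wrist_force: [0.5, -0.1, -0.0]
finger_gap: 0.0918
```

```bash
cat > wr.py <<'E'
# wrist view: circle/rect of things by colour, in the plane of their tops
import sys
from h import *
d=snap('wrist');save(d,sys.argv[1])
W=cloud(d)
with np.errstate(all='ignore'):
    m=((W[...,2]>.009)&(W[...,0]>.2)).astype(np.uint8)
k,l,st,ce=cv2.connectedComponentsWithStats(m,connectivity=4)
for i in range(1,k):
    if st[i,4]<300: continue
    P=W[l==i];zt=np.percentile(P[:,2],95);T=P[P[:,2]>zt-.006]
    r=cv2.minAreaRect(T[:,:2].astype(np.float32))
    print(st[i],d['img'][l==i].mean(0).astype(int),'z',zt.round(4),'top rect',np.round(r[0],4),np.round(r[1],4),round(r[2],1))
E
python3 wr.py w1.png; python3 plan.py .4244,.1395,.004,7
```

```text
[ 260    0   82   80 2348] [181 177 172] z 0.0624 top rect [0.3938 0.2664] [0.0536 0.0549] 23.1
[  406    23   123   108 11736] [108 127  81] z 0.0559 top rect [0.5451 0.2508] [0.0847 0.0821] 8.7
[288 144  63  61 907] [212 126  88] z 0.0185 top rect [0.4231 0.1418] [0.0645 0.0641] 6.3
[    0   161   640   239 82464] [146 139 120] z 0.312 top rect [0.4214 0.1608] [0.1414 0.0199] 6.8
[ 286  272   49   57 1990] [228 187 131] z 0.0558 top rect [ 0.4297 -0.0031] [0.0266 0.0266] 41.0
t 1.65 tcp [0.4271 0.1349 0.2003] yaw 6.55 gap 0.0921 F [ 1.3 -1.   0.1]
.4244,.1395,.004,7 shift [-0.0052  0.1963 -0.0027] turn [-0.0023 -0.0079  0.0019] rows>= 3.1
```

View pics/w1.png

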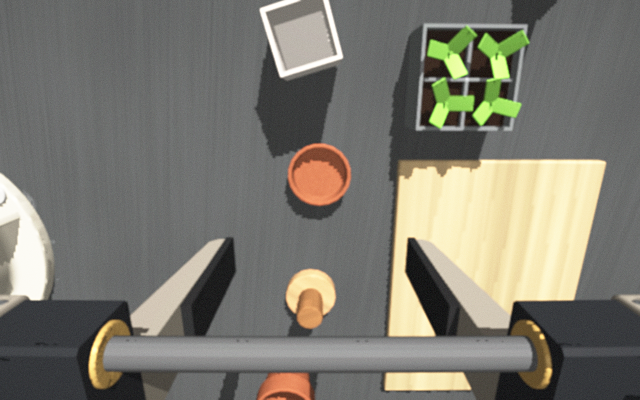

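Wrist view: saucer at (319,175), square pot at (301,37), tray at (470,78), tamper at (311,300). The arm was still settling when this was taken, so I measure once more at rest.

```bash
python3 wr.py w1b.png;python3 wr.py w1b.png; python3 plan.py .4238,.140,.06,7 .4238,.140,.003,7
```

```text
[ 257    0   83   77 2196] [179 175 170] z 0.0624 top rect [0.3939 0.2661] [0.0536 0.0541] 23.1
[  405    18   122   109 11844] [108 127  81] z 0.0559 top rect [0.5454 0.2508] [0.0848 0.0815] 9.6
[286 140  63  62 906] [212 126  88] z 0.0185 top rect [0.4228 0.1419] [0.0644 0.0646] 6.5
[    0   157   640   243 83146] [147 140 121] z 0.3119 top rect [0.4234 0.1581] [0.1413 0.02  ] 6.6
[ 285  269   49   57 1999] [229 188 132] z 0.0559 top rect [ 0.4293 -0.0032] [0.0273 0.0269] 21.4
[ 259    0   82   78 2296] [180 176 171] z 0.0624 top rect [0.3938 0.2664] [0.0536 0.0549] 23.2
[  406    21   122   108 11762] [108 127  81] z 0.0559 top rect [0.5451 0.2509] [0.0843 0.082 ] 9.5
[287 142  63  62 907] [212 126  89] z 0.0184 top rect [0.4227 0.1414] [0.0647 0.064 ] 6.5
[    0   159   640   241 82755] [147 140 121] z 0.3118 top rect [0.4223 0.1598] [0.1414 0.0201] 6.6
[ 285  271   50   57 2001] [228 187 131] z 0.0558 top rect [ 0.4296 -0.0031] [0.0268 0.0269] 63.0
t 1.75 tcp [0.425  0.1382 0.2002] yaw 6.81 gap 0.0919 F [-0.1  0.  -0.9]
.4238,.140,.06,7 shift [-0.002   0.1402 -0.001 ] turn [-0.0005 -0.0032 -0.    ] rows>= 2.2
.4238,.140,.003,7 shift [0.    0.057 0.   ] turn [0. 0. 0.] rows>= 0.9
```

Request:
move_arm --pt "-0.002 0.04 -0.001 0 -0.003 0" --pt "-0.0035 0.085 -0.002 0 -0.003 0" --pt "-0.0035 0.125 -0.002 0 -0.003 0" --pt "-0.0035 0.15 -0.002 0 -0.003 0" --pt "-0.0035 0.15 -0.002 0 -0.003 0"

```text
time: 2.38
tcp_pos: [0.4208, 0.1419, 0.0489]
tool_rot: [[0.124, -0.003, 0.992], [-0.992, -0.001, 0.124], [0.001, -1.0, -0.003]]
wrist_force: [-0.9, 0.4, 0.8]
finger_gap: 0.092
```

```bash
python3 plan.py .4228,.1415,.004,7
```

```text
t 2.38 tcp [0.4208 0.1419 0.0489] yaw 7.1 gap 0.092 F [-0.9  0.4  0.8]
.4228,.1415,.004,7 shift [0.0006 0.0449 0.0021] turn [0.0033 0.0017 0.0005] rows>= 0.7
```

Request:
move_arm --pt "0.0005 0.015 0.001 0.003 0.002 0" --pt "0.0005 0.03 0.002 0.003 0.002 0" --pt "0.0005 0.045 0.002 0.003 0.002 0" --pt "0.0005 0.045 0.002 0.003 0.002 0" --pt "0.0005 0.045 0.002 0.003 0.002 0"

```text
time: 3.0
tcp_pos: [0.4228, 0.1416, 0.004]
tool_rot: [[0.121, -0.0, 0.993], [-0.993, -0.001, 0.121], [0.001, -1.0, -0.0]]
wrist_force: [0.9, 0.3, -0.5]
finger_gap: 0.0923
```

Request:
move_arm --pt "0 0 0 0 0 0" --pt "0 0 0 0 0 0" --pt "0 0 0 0 0 0" --pt "0 0 0 0 0 0" --pt "0 0 0 0 0 0" --jaw -1

```text
time: 3.62
tcp_pos: [0.423, 0.1417, 0.0042]
tool_rot: [[0.121, 0.0, 0.993], [-0.993, -0.0, 0.121], [0.0, -1.0, 0.0]]
wrist_force: [-0.1, -0.8, 4.9]
finger_gap: 0.0637
```

```bash
python3 plan.py .4228,.1415,.004,7
```

```text
t 3.62 tcp [0.423  0.1417 0.0042] yaw 6.98 gap 0.0637 F [-0.1 -0.8  4.9]
.4228,.1415,.004,7 shift [ 0.0002  0.0002 -0.0002] turn [-0.0001 -0.0004  0.0005] rows>= 0.0
```

Request:
move_arm --pt "0 -0.02 0 0 0 0" --pt "0 -0.05 0 0 0 0" --pt "0 -0.09 0 0 0 0" --pt "0 -0.13 0 0 0 0" --pt "0 -0.15 0 0 0 0"

```text
time: 4.25
tcp_pos: [0.4236, 0.142, 0.1562]
tool_rot: [[0.121, 0.002, 0.993], [-0.993, 0.0, 0.121], [-0.0, -1.0, 0.002]]
wrist_force: [0.1, 0.3, -0.7]
finger_gap: 0.0637
```

```bash
python3 plan.py .58,-.03,.25,7
```

```text
t 4.25 tcp [0.4236 0.142  0.1562] yaw 6.98 gap 0.0637 F [ 0.1  0.3 -0.7]
.58,-.03,.25,7 shift [ 0.1897 -0.0935  0.1346] turn [-0.0023 -0.0004 -0.    ] rows>= 4.0
```

Request:
move_arm --pt "0.03 -0.015 0.02 0 0 0" --pt "0.07 -0.035 0.05 0 0 0" --pt "0.115 -0.055 0.08 0 0 0" --pt "0.155 -0.075 0.11 0 0 0" --pt "0.18 -0.09 0.127 0 0 0"

```text
time: 4.88
tcp_pos: [0.5726, -0.0231, 0.247]
tool_rot: [[0.12, 0.003, 0.993], [-0.993, 0.0, 0.12], [0.0, -1.0, 0.003]]
wrist_force: [-0.4, 1.0, -0.8]
finger_gap: 0.0633
```

Request:
move_arm --pt "0.01 -0.003 0.007 0 0 0" --pt "0.01 -0.003 0.007 0 0 0" --pt "0.01 -0.003 0.007 0 0 0" --pt "0.01 -0.003 0.007 0 0 0" --pt "0.01 -0.003 0.007 0 0 0"

```text
time: 5.5
tcp_pos: [0.5803, -0.0316, 0.2498]
tool_rot: [[0.121, 0.002, 0.993], [-0.993, 0.0, 0.121], [0.0, -1.0, 0.002]]
wrist_force: [0.4, 0.4, -1.3]
finger_gap: 0.0639
```

```bash
python3 wr.py w2.png; python3 plan.py .5735,.02,.1,7
```

```text
[     0      0    640    400 112951] [158 142 117] z 0.3615 top rect [ 0.5766 -0.0085] [0.1464 0.0195] 7.1
[ 168  105   53   50 2033] [207 166 114] z 0.056 top rect [ 0.4309 -0.0037] [0.0266 0.0267] 61.6
[ 131  202   71   66 3292] [170  98  68] z 0.0698 top rect [ 0.4158 -0.1195] [0.0679 0.0664] 88.1
t 5.55 tcp [ 0.5804 -0.0318  0.2499] yaw 6.94 gap 0.0635 F [-0.8  0.1 -0.4]
.5735,.02,.1,7 shift [-0.0522  0.1499 -0.001 ] turn [-0.0026 -0.0011  0.0001] rows>= 2.5
```

View pics/w2.png

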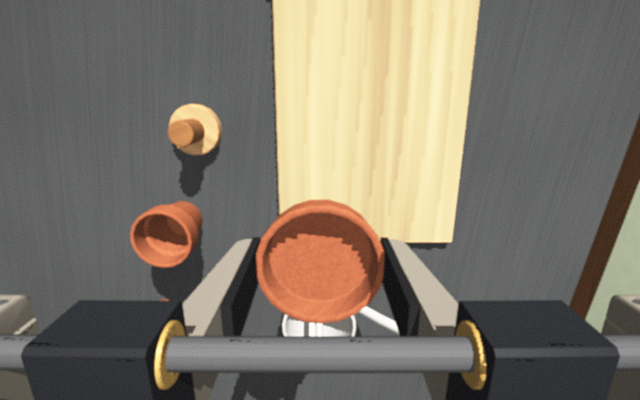

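Wrist view: saucer held level at (320,260), board's near edge at about x=275, board's end at row 242, tamper at (194,130), big pot at (165,235). I fit the board's edges and the held saucer's centre.

Run:
```python
from h import *
s=manip.get_state();d=snap('wrist');I=d['img'].astype(int);W=cloud(d)
m=((I[...,0]-I[...,2]>35)&(I[...,1]>180)&(abs(W[...,2]-.012)<.006))
L=[];E=[];F=[]
for r in range(5,190,3):
    c=np.where(m[r])[0]; L.append((c.min(),r)); F.append((c.max(),r))
for c in range(405,445,2): E.append((c,np.where(m[:,c])[0].max()))
def line(q):
    P=onplane(d,q,.012)[:,:2];v=cv2.fitLine(P.astype(np.float32),cv2.DIST_HUBER,0,.001,.001).ravel();return v[2:],v[:2]
for n,q in(('near',L),('far',F),('end',E)):
    p,v=line(q);v=v*np.sign(v[1]+1e-9);print(n,p.round(4),v.round(4),np.degrees(np.arctan2(v[1],v[0])).round(2))
p,v=line(L);v=v*np.sign(v[1]);nx=np.array([v[1],-v[0]])
pf,_=line(F);print('width',(pf-p)@nx)
pe,_=line(E);y=(pe-p)@v
print('origin',p+v*(y+.15)+nx*.05)
# saucer
o=((I[...,0]-I[...,2]>60)&(W[...,2]>.15)&(d['range_z']<.35)).astype(np.uint8)
Q=W[o>0];print('saucer pts',len(Q),'z',np.percentile(Q[:,2],[2,50,90,98]).round(4))
zt=np.percentile(Q[:,2],97);T=Q[Q[:,2]>zt-.004]
from scipy.optimize import least_squares
cc=cv2.minAreaRect(T[:,:2].astype(np.float32));print(np.round(cc[0],4),np.round(cc[1],4))
A=np.c_[T[:,:2],np.ones(len(T))];print('tilt plane',np.linalg.lstsq(A,T[:,2],rcond=None)[0].round(3),'tcp',s['tcp_pos'])
```

```text
near [0.5135 0.035 ] [-0.049   0.9988] 92.81
far [0.738 0.054] [-0.1198  0.9928] 96.88
end [ 0.7205 -0.109 ] [0.9928 0.1196] 6.87
width 0.2251739
origin [0.5635874  0.03345057]
saucer pts 13412 z [0.249  0.2509 0.3452 0.3583]
[ 0.5764 -0.008 ] [0.0725 0.0147]
tilt plane [ 0.026 -0.139  0.341] tcp [ 0.58043914 -0.03175793  0.24992124]
```

```bash
cat > board.py <<'E'
from h import *
s=manip.get_state();d=snap('wrist');I=d['img'].astype(int);W=cloud(d)
m=((I[...,0]-I[...,2]>35)&(I[...,1]>180)&(abs(W[...,2]-.012)<.006)); m[:,:240]=False
L=[];E=[];F=[]
for r in range(5,190,3):
    c=np.where(m[r])[0]; L.append((c.min()-.5,r)); F.append((c.max()+.5,r))
for c in range(405,445,2): E.append((c,np.where(m[:,c])[0].max()+.5))
def line(q):
    P=onplane(d,q,.012)[:,:2];v=cv2.fitLine(P.astype(np.float32),cv2.DIST_HUBER,0,.001,.001).ravel();return v[2:],v[:2]*np.sign(v[3-2])
p,v=line(L);pf,vf=line(F);pe,ve=line(E)
v=(v+vf);v/=np.linalg.norm(v);nx=np.array([v[1],-v[0]])
print('dir',v,'width',(pf-p)@nx,'end',ve)
print('origin',p+v*((pe-p)@v+.15)+nx*((pf-p)@nx/2-.06))
o=(I[...,0]-I[...,2]>60)&(W[...,2]>.2)&(W[...,2]<.285)&(d['range_z']<.35)
Q=W[o];zt=np.percentile(Q[:,2],97);T=Q[Q[:,2]>zt-.004]
(x,y),r=cv2.minEnclosingCircle(T[:,:2].astype(np.float32))
print('saucer',round(x,4),round(y,4),round(r,4),'z',np.percentile(Q[:,2],[2,50,97]).round(4),'tilt',np.linalg.lstsq(np.c_[T[:,:2],np.ones(len(T))],T[:,2],rcond=None)[0].round(3),'tcp',np.round(s['tcp_pos'],4))
E
python3 board.py; python3 board.py
```

```text
dir [-0.12109759  0.9926406 ] width 0.21764268 end [0.99283683 0.11947812]
origin [0.57218814 0.02310505]
saucer 0.5794 -0.0323 0.0333 z [0.249  0.2507 0.2637] tilt [0.002 0.008 0.262] tcp [ 0.5806 -0.0319  0.25  ]
dir [-0.12130314  0.9926155 ] width 0.21773878 end [0.992865   0.11924353]
origin [0.57227653 0.02293532]
saucer 0.5799 -0.0324 0.0332 z [0.2491 0.2508 0.2637] tilt [0.002 0.009 0.262] tcp [ 0.5806 -0.032   0.25  ]
```

```bash
python3 plan.py .573,.0233,.05,6.95 .573,.0233,.0165,6.95
```

```text
t 5.7 tcp [ 0.5807 -0.032   0.25  ] yaw 6.92 gap 0.0632 F [-0.5  0.2  0.5]
.573,.0233,.05,6.95 shift [-0.0559  0.2    -0.0015] turn [-0.0028 -0.0005  0.0002] rows>= 3.3
.573,.0233,.0165,6.95 shift [0.     0.0335 0.    ] turn [0. 0. 0.] rows>= 0.5
```

Request:
move_arm --pt "-0.02 0.04 0 -0.002 0 0" --pt "-0.04 0.09 -0.001 -0.003 0 0" --pt "-0.055 0.14 -0.0015 -0.003 0 0" --pt "-0.056 0.185 -0.0015 -0.003 0 0" --pt "-0.056 0.2 -0.0015 -0.003 0 0"

```text
time: 6.32
tcp_pos: [0.5712, 0.0235, 0.0476]
tool_rot: [[0.121, -0.004, 0.993], [-0.993, -0.0, 0.121], [-0.0, -1.0, -0.004]]
wrist_force: [-0.2, -0.2, -0.7]
finger_gap: 0.0634
```

Request:
move_arm --pt "0 0 0 0 0 0" --pt "0 0 0 0 0 0" --pt "0 0 0 0 0 0" --pt "0 0.005 0 0 0 0" --pt "0 0.01 0 0 0 0"

```text
time: 6.95
tcp_pos: [0.5714, 0.0235, 0.0378]
tool_rot: [[0.121, -0.003, 0.993], [-0.993, -0.0, 0.121], [-0.0, -1.0, -0.003]]
wrist_force: [-0.5, -0.3, -0.4]
finger_gap: 0.0635
```

```bash
python3 plan.py .573,.0233,.0165,6.95
```

```text
t 6.95 tcp [0.5714 0.0235 0.0378] yaw 6.94 gap 0.0635 F [-0.5 -0.3 -0.4]
.573,.0233,.0165,6.95 shift [0.0004 0.0213 0.0016] turn [ 0.0034 -0.0002 -0.0001] rows>= 0.3
```

Request:
move_arm --pt "0.0005 0.006 0.001 0.003 0 0" --pt "0.0005 0.012 0.0015 0.003 0 0" --pt "0.0005 0.017 0.0015 0.003 0 0" --pt "0.0005 0.021 0.0015 0.003 0 0" --pt "0.0005 0.021 0.0015 0.003 0 0"

```text
time: 7.58
tcp_pos: [0.5729, 0.0232, 0.0166]
tool_rot: [[0.121, -0.001, 0.993], [-0.993, 0.0, 0.121], [-0.0, -1.0, -0.001]]
wrist_force: [-0.4, 0.5, -0.5]
finger_gap: 0.0634
```

```bash
python3 plan.py .573,.0233,.0165,6.95
```

```text
t 7.58 tcp [0.5729 0.0232 0.0166] yaw 6.94 gap 0.0634 F [-0.4  0.5 -0.5]
.573,.0233,.0165,6.95 shift [-0.0001  0.0001  0.0001] turn [ 0.0006 -0.0002 -0.0001] rows>= 0.0
```

Request:
move_arm --pt "0 0.0005 0 0 0 0" --pt "0 0.0005 0 0 0 0" --pt "0 0.0005 0 0 0 0" --pt "0 0.0005 0 0 0 0" --pt "0 0.0005 0 0 0 0" --jaw 1

```text
time: 8.2
tcp_pos: [0.5729, 0.0232, 0.0161]
tool_rot: [[0.121, -0.001, 0.993], [-0.993, 0.0, 0.121], [-0.0, -1.0, -0.001]]
wrist_force: [0.1, -0.7, -0.1]
finger_gap: 0.0918
```

Request:
move_arm --pt "0 -0.015 0 0 0 0" --pt "0 -0.06 0 0 0 0" --pt "0 -0.12 0 0 0 0" --pt "0 -0.17 0 0 0 0" --pt "0 -0.19 0 0 0 0"

```text
time: 8.82
tcp_pos: [0.5745, 0.0232, 0.2108]
tool_rot: [[0.121, 0.005, 0.993], [-0.993, 0.0, 0.121], [0.0, -1.0, 0.005]]
wrist_force: [0.1, -0.5, -0.3]
finger_gap: 0.0917
```

```bash
python3 plan.py .3915,-.30,.2,-30
```

```text
t 8.82 tcp [0.5745 0.0232 0.2108] yaw 6.94 gap 0.0917 F [ 0.1 -0.5 -0.3]
.3915,-.30,.2,-30 shift [ 0.2988  0.0098 -0.2208] turn [-0.0051  0.6447 -0.0013] rows>= 5.9
```

```bash
python3 plan.py .3905,-.259,.2,6.95
```

```text
t 8.82 tcp [0.5745 0.0232 0.2108] yaw 6.94 gap 0.0917 F [ 0.1 -0.5 -0.3]
.3905,-.259,.2,6.95 shift [ 0.2579  0.0098 -0.2168] turn [-0.0052 -0.0002  0.0004] rows>= 5.4
```

Request:
move_arm --pt "0.04 0.002 -0.034 -0.003 0 0" --pt "0.085 0.004 -0.07 -0.005 0 0" --pt "0.13 0.006 -0.108 -0.005 0 0" --pt "0.17 0.008 -0.145 -0.005 0 0" --pt "0.215 0.01 -0.18 -0.005 0 0"

```text
time: 9.45
tcp_pos: [0.4208, -0.2131, 0.2011]
tool_rot: [[0.121, 0.002, 0.993], [-0.993, -0.001, 0.121], [0.001, -1.0, 0.001]]
wrist_force: [-0.3, -1.0, 0.3]
finger_gap: 0.092
```

Request:
move_arm --pt "0.025 0 -0.02 0 0 0" --pt "0.043 0 -0.037 0 0 0" --pt "0.043 0 -0.037 0 0 0" --pt "0.043 0 -0.037 0 0 0" --pt "0.043 0 -0.037 0 0 0"

```text
time: 10.07
tcp_pos: [0.3897, -0.2596, 0.2013]
tool_rot: [[0.122, 0.002, 0.993], [-0.993, -0.001, 0.122], [0.001, -1.0, 0.002]]
wrist_force: [0.1, 0.0, 0.1]
finger_gap: 0.0915
```

```bash
python3 wr.py w3.png; python3 wr.py w3.png;python3 plan.py .3905,-.259,.027,6.95
```

```text
[ 330    0   86   74 3646] [147  89  63] z 0.07 top rect [ 0.4152 -0.1269] [0.067  0.0533] 7.8
[  488     0   152    73 10488] [248 236 192] z 0.0127 top rect [ 0.611  -0.0924] [0.1519 0.0646] 7.4
[ 484  110  156  102 8859] [185 183 178] z 0.1012 top rect [ 0.5983 -0.2061] [0.0093 0.0677] 6.9
[ 293  157   58   58 1917] [202 128  90] z 0.0561 top rect [ 0.3905 -0.2596] [0.0529 0.0534] 38.7
[    0   237   640   163 55465] [109 106 102] z 0.3131 top rect [ 0.3857 -0.2362] [0.1405 0.0196] 7.1
[ 331    0   86   73 3632] [148  89  63] z 0.0701 top rect [ 0.4153 -0.127 ] [0.0674 0.053 ] 7.2
[  489     0   151    73 10461] [248 237 192] z 0.0127 top rect [ 0.611 -0.092] [0.1516 0.0645] 7.1
[ 484  110  156  102 8865] [185 183 178] z 0.1012 top rect [ 0.5985 -0.206 ] [0.0096 0.0678] 5.9
[ 293  157   58   58 1930] [202 127  90] z 0.0561 top rect [ 0.3904 -0.2595] [0.053  0.0531] 38.7
[    0   237   640   163 55440] [109 106 102] z 0.313 top rect [ 0.3858 -0.2364] [0.1407 0.0196] 7.0
t 10.18 tcp [ 0.3897 -0.2596  0.2012] yaw 7.03 gap 0.0918 F [ 0.7 -0.3 -0.2]
.3905,-.259,.027,6.95 shift [-0.0007  0.1742  0.0007] turn [-0.0014  0.0014  0.0011] rows>= 2.8
```

View pics/w3.png

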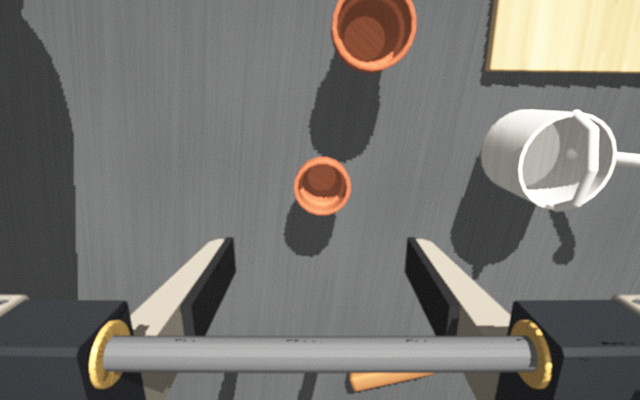

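Small pot rim at (322,186), can at (560,160), big pot at (373,30); the trowel handle at (390,382) is clear. The can and tray positions agree with the board origin. I descend and grip the small pot.

Request:
move_arm --pt "0 0.04 0.0005 0 0.001 0" --pt "0 0.085 0.001 0 0.001 0" --pt "0 0.125 0.001 0 0.001 0" --pt "0 0.155 0.001 0 0.001 0" --pt "0 0.174 0.001 0 0.001 0"

```text
time: 10.8
tcp_pos: [0.3906, -0.2588, 0.0256]
tool_rot: [[0.122, 0.0, 0.992], [-0.992, 0.0, 0.122], [-0.0, -1.0, 0.0]]
wrist_force: [0.6, 0.4, 0.4]
finger_gap: 0.0921
```

```bash
python3 plan.py .3905,-.2595,.027,6.95
```

```text
t 10.8 tcp [ 0.3906 -0.2588  0.0256] yaw 7.02 gap 0.0921 F [0.6 0.4 0.4]
.3905,-.2595,.027,6.95 shift [ 0.0007 -0.0014 -0.0002] turn [-0.0001  0.0013 -0.0001] rows>= 0.0
```

Request:
move_arm --pt "0.0005 -0.001 0 0 0 0" --pt "0.0005 -0.001 0 0 0 0" --pt "0.0005 -0.001 0 0 0 0" --pt "0.0005 -0.001 0 0 0 0" --pt "0.0005 -0.001 0 0 0 0" --jaw -1

```text
time: 11.42
tcp_pos: [0.3914, -0.2597, 0.0273]
tool_rot: [[0.122, 0.002, 0.993], [-0.993, -0.001, 0.122], [0.001, -1.0, 0.001]]
wrist_force: [0.4, 0.5, 5.0]
finger_gap: 0.0519
```

Request:
move_arm --pt "0 0 0 0 0 0" --pt "0 -0.01 0 0 0 0" --pt "0 -0.05 0 0 0 0" --pt "0 -0.1 0 0 0 0" --pt "0 -0.14 0 0 0 0"

```text
time: 12.05
tcp_pos: [0.3911, -0.2596, 0.1696]
tool_rot: [[0.122, 0.002, 0.993], [-0.993, -0.001, 0.122], [0.002, -1.0, 0.002]]
wrist_force: [0.8, -0.3, -0.3]
finger_gap: 0.052
```

```bash
python3 plan.py .5723,.0229,.2,6.95
```

```text
t 12.05 tcp [ 0.3911 -0.2596  0.1696] yaw 7.01 gap 0.052 F [ 0.8 -0.3 -0.3]
.5723,.0229,.2,6.95 shift [-0.2582 -0.0304  0.2144] turn [-0.0021  0.0011  0.0015] rows>= 5.4
```

Request:
move_arm --pt "-0.03 -0.006 0.025 0 0 0" --pt "-0.07 -0.014 0.058 0 0 0" --pt "-0.115 -0.02 0.095 0 0 0" --pt "-0.16 -0.026 0.133 0 0 0" --pt "-0.205 -0.03 0.17 -0.002 0.001 0"

```text
time: 12.68
tcp_pos: [0.5353, -0.0337, 0.2005]
tool_rot: [[0.121, 0.001, 0.993], [-0.993, -0.002, 0.121], [0.002, -1.0, 0.001]]
wrist_force: [0.1, -0.3, -0.7]
finger_gap: 0.0519
```

Request:
move_arm --pt "-0.03 0 0.025 0 0 0" --pt "-0.053 0 0.044 0 0 0" --pt "-0.053 0 0.044 0 0 0" --pt "-0.053 0 0.044 0 0 0" --pt "-0.053 0 0.044 0 0 0"

```text
time: 13.3
tcp_pos: [0.572, 0.0234, 0.2006]
tool_rot: [[0.12, 0.0, 0.993], [-0.993, -0.002, 0.12], [0.002, -1.0, 0.0]]
wrist_force: [0.7, -0.0, 0.1]
finger_gap: 0.0522
```

```bash
cat > held.py <<'E'
import sys
from h import *
s=manip.get_state();d=snap('wrist');save(d,sys.argv[1]);I=d['img'].astype(int);W=cloud(d);tz=s['tcp_pos'][2]
o=(I[...,0]-I[...,2]>50)&(d['range_z']>0)
def circ(m,n):
    Q=W[m];zt=np.percentile(Q[:,2],97);T=Q[abs(Q[:,2]-zt)<.004]
    k=np.median(T[:,:2],axis=0);T=T[np.hypot(*(T[:,:2]-k).T)<.045]
    (x,y),r=cv2.minEnclosingCircle(T[:,:2].astype(np.float32))
    print(n,round(x,4),round(y,4),'r',round(r,4),'ztop',zt.round(4),'tilt',np.linalg.lstsq(np.c_[T[:,:2],np.ones(len(T))],T[:,2],rcond=None)[0].round(3))
circ(o&(W[...,2]>tz-.02)&(W[...,2]<tz+.05)&(np.hypot(W[...,0]-s['tcp_pos'][0],W[...,1]-s['tcp_pos'][1])<.06),'held')
if len(sys.argv)>2: circ(o&(W[...,2]>.02)&(W[...,2]<.04)&(I[...,0]-I[...,1]>50),'saucer')
E
python3 held.py w4.png 1; python3 plan.py .5723,.0229,.044,6.95
```

```text
held 0.5783 0.0248 r 0.0346 ztop 0.2294 tilt [0.006 0.003 0.225]
saucer 0.4175 -0.1106 r 0.0247 ztop 0.0378 tilt [ 0.008 -0.003  0.033]
t 13.35 tcp [0.5721 0.0234 0.2006] yaw 6.89 gap 0.0522 F [ 0.1  0.2 -0.3]
.5723,.0229,.044,6.95 shift [2.000e-04 1.566e-01 1.000e-04] turn [-0.0003 -0.001   0.0019] rows>= 2.5
```

View pics/w4.png

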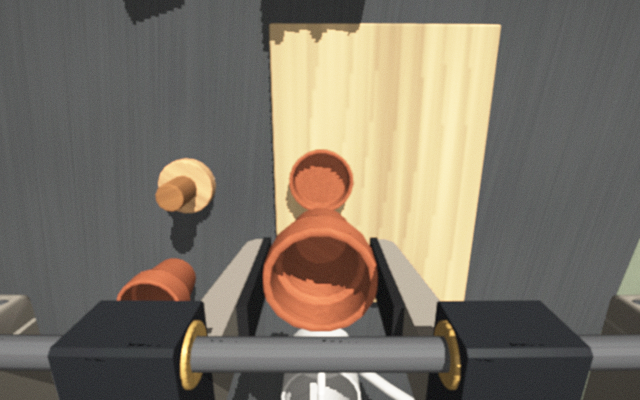

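Saucer sits on the board at (321,182); pot held upright at (320,275).

Run:
```python
from h import *
s=manip.get_state();d=snap('wrist');I=d['img'].astype(int);W=cloud(d);tz=s['tcp_pos'][2]
o=(I[...,0]-I[...,2]>50)&(I[...,0]-I[...,1]>40)
def c(Q,n):
    (x,y),r=cv2.minEnclosingCircle(Q[:,:2].astype(np.float32));print(n,len(Q),round(x,4),round(y,4),round(r,4))
v,u=np.mgrid[0:400,0:640]
c(W[o&(W[...,2]>tz+.024)&(W[...,2]<tz+.034)&(u>260)&(u<382)&(v>210)],'held')
c(W[o&(W[...,2]>.025)&(W[...,2]<.036)&(u>280)&(u<365)&(v<215)&(v>140)],'saucer')
m=((I[...,0]-I[...,2]>35)&(I[...,1]>180)&(abs(W[...,2]-.012)<.006)&(u>240)&(v>45)&(v<240))
cn=np.argwhere(m);L=[(np.where(m[r])[0].min()-.5,r) for r in range(50,150,3)];F=[(np.where(m[r])[0].max()+.5,r) for r in range(50,240,3)]
P=onplane(d,L,.012);G=onplane(d,F,.012);y=np.array([-.121,.9926]);x=np.array([.9926,.121]);print('near offs',np.median(P[:,:2]@x),'far',np.median(G[:,:2]@x),'-> origin x should', np.median(G[:,:2]@x)-.17,np.median(P[:,:2]@x)+.05,'vs',np.dot([.5723,.0229],x))
print(s['tcp_pos'])
```

```text
held 3176 0.5711 0.0231 0.0274
saucer 751 0.5714 0.0233 0.0329
near offs 0.5221759936010573 far 0.7396179954488817 -> origin x should 0.5696179954488817 0.5721759936010573 vs 0.5708358800000001
[0.57208558 0.02341344 0.20059961]
```

Request:
move_arm --pt "0 0.03 0 0 0 0" --pt "0 0.07 0 0 0 0" --pt "0 0.105 0 0 0 0" --pt "0 0.12 0 0 0 0" --pt "0 0.12 0 0 0 0"

```text
time: 14.02
tcp_pos: [0.5718, 0.0229, 0.0802]
tool_rot: [[0.12, -0.001, 0.993], [-0.993, -0.002, 0.12], [0.002, -1.0, -0.001]]
wrist_force: [0.8, -0.2, -0.1]
finger_gap: 0.0522
```

Request:
move_arm --pt "0 0 0 0 0 0" --pt "0 0 0 0 0 0" --pt "0 0 0 0 0 0" --pt "0 0.005 0 0 0 0" --pt "0 0.01 0 0 0 0"

```text
time: 14.65
tcp_pos: [0.5718, 0.0229, 0.0699]
tool_rot: [[0.12, -0.001, 0.993], [-0.993, -0.002, 0.12], [0.002, -1.0, -0.001]]
wrist_force: [1.4, 0.7, -2.0]
finger_gap: 0.0526
```

```bash
python3 plan.py .5724,.0234,.0445,6.95
```

```text
t 14.65 tcp [0.5718 0.0229 0.0699] yaw 6.87 gap 0.0526 F [ 1.4  0.7 -2. ]
.5724,.0234,.0445,6.95 shift [-0.0004  0.0254  0.0007] turn [ 0.0009 -0.0014  0.0018] rows>= 0.4
```

Request:
move_arm --pt "0 0.007 0.0005 0.001 -0.001 0.002" --pt "0 0.014 0.0005 0.001 -0.001 0.002" --pt "0 0.02 0.0005 0.001 -0.001 0.002" --pt "0 0.025 0.0005 0.001 -0.001 0.002" --pt "0 0.025 0.0005 0.001 -0.001 0.002"

```text
time: 15.28
tcp_pos: [0.5722, 0.023, 0.0447]
tool_rot: [[0.121, -0.0, 0.993], [-0.993, 0.0, 0.121], [-0.0, -1.0, -0.0]]
wrist_force: [-0.6, -0.0, -1.2]
finger_gap: 0.0519
```

```bash
python3 plan.py .5724,.0234,.0445,6.95
```

```text
t 15.28 tcp [0.5722 0.023  0.0447] yaw 6.93 gap 0.0519 F [-0.6 -0.  -1.2]
.5724,.0234,.0445,6.95 shift [-0.0004  0.0002  0.0002] turn [ 0.0002 -0.0004 -0.0002] rows>= 0.0
```

Request:
move_arm --pt "0 0.0005 0 0 0 0" --pt "0 0.0005 0 0 0 0" --pt "0 0.0005 0 0 0 0" --pt "0 0.0005 0 0 0 0" --pt "0 0.0005 0 0 0 0" --jaw 1

```text
time: 15.9
tcp_pos: [0.5722, 0.023, 0.0442]
tool_rot: [[0.121, -0.0, 0.993], [-0.993, 0.0, 0.121], [-0.0, -1.0, -0.0]]
wrist_force: [-0.5, 0.2, 0.5]
finger_gap: 0.092
```

Request:
move_arm --pt "0 -0.015 0 0 0 0" --pt "0 -0.05 0 0 0 0" --pt "0 -0.1 0 0 0 0" --pt "0 -0.14 0 0 0 0" --pt "0 -0.16 0 0 0 0"

```text
time: 16.52
tcp_pos: [0.5733, 0.023, 0.208]
tool_rot: [[0.121, 0.004, 0.993], [-0.993, 0.0, 0.121], [0.0, -1.0, 0.004]]
wrist_force: [0.4, -0.1, -0.4]
finger_gap: 0.0918
```

```bash
python3 plan.py .3938,.264,.2,23.1
```

```text
t 16.52 tcp [0.5733 0.023  0.208 ] yaw 6.93 gap 0.0918 F [ 0.4 -0.1 -0.4]
.3938,.264,.2,23.1 shift [-0.2609  0.0073 -0.1492] turn [-0.0039 -0.2822  0.0007] rows>= 4.8
```

Request:
move_arm --pt "-0.04 0.002 -0.023 0 -0.04 0" --pt "-0.09 0.003 -0.052 0 -0.1 0" --pt "-0.14 0.005 -0.08 0 -0.16 0" --pt "-0.19 0.006 -0.109 0 -0.21 0" --pt "-0.235 0.007 -0.134 -0.004 -0.26 0"

```text
time: 17.15
tcp_pos: [0.4107, 0.2414, 0.2016]
tool_rot: [[0.373, 0.001, 0.928], [-0.928, 0.0, 0.373], [0.0, -1.0, 0.001]]
wrist_force: [0.6, 0.9, 0.0]
finger_gap: 0.0922
```

```bash
python3 plan.py .3938,.264,.2,23.1
```

```text
t 17.15 tcp [0.4107 0.2414 0.2016] yaw 21.92 gap 0.0922 F [0.6 0.9 0. ]
.3938,.264,.2,23.1 shift [-0.0273  0.0016 -0.0073] turn [-0.0012 -0.0206  0.0004] rows>= 0.5
```

Request:
move_arm --pt "-0.02 0.001 -0.005 0 -0.01 0" --pt "-0.027 0.0015 -0.007 0 -0.02 0" --pt "-0.027 0.0015 -0.007 0 -0.02 0" --pt "-0.027 0.0015 -0.007 0 -0.02 0" --pt "-0.027 0.0015 -0.007 0 -0.02 0"

```text
time: 17.77
tcp_pos: [0.3947, 0.2632, 0.2001]
tool_rot: [[0.391, 0.001, 0.921], [-0.921, 0.0, 0.391], [0.0, -1.0, 0.001]]
wrist_force: [0.0, 0.5, -0.3]
finger_gap: 0.0919
```

```bash
python3 wr.py w5.png;python3 wr.py w5.png; python3 plan.py .3938,.2662,.03,23.1
```

```text
[ 590   30   50   68 2780] [151 146 139] z 0.0606 top rect [0.6004 0.4676] [0.0107 0.0415] 35.1
[ 291  149   61   65 2214] [237 235 233] z 0.0622 top rect [0.3933 0.267 ] [0.0543 0.0537] 23.2
[    0   191   640   209 67598] [128 125 114] z 0.3117 top rect [0.3847 0.2846] [0.1409 0.0196] 23.0
[ 589   30   51   68 2777] [152 146 139] z 0.0607 top rect [0.6007 0.4675] [0.0095 0.0409] 36.8
[ 291  149   61   66 2276] [237 236 233] z 0.0622 top rect [0.3935 0.2666] [0.0542 0.0547] 23.2
[    0   191   640   209 67588] [128 125 114] z 0.3117 top rect [0.3845 0.2846] [0.1407 0.0198] 23.0
t 17.88 tcp [0.3945 0.2634 0.2   ] yaw 23.01 gap 0.0922 F [-0.4 -0.8 -0.2]
.3938,.2662,.03,23.1 shift [-0.003   0.17    0.0002] turn [-0.0011 -0.0016  0.0005] rows>= 2.7
```

Request:
move_arm --pt "-0.0035 0.04 0 0 -0.003 0" --pt "-0.0035 0.085 0 0 -0.003 0" --pt "-0.0035 0.125 0 0 -0.003 0" --pt "-0.0035 0.155 0 0 -0.003 0" --pt "-0.0035 0.17 0 0 -0.003 0"

```text
time: 18.5
tcp_pos: [0.3929, 0.2659, 0.0286]
tool_rot: [[0.393, -0.001, 0.919], [-0.919, -0.001, 0.393], [0.001, -1.0, -0.001]]
wrist_force: [-0.4, 0.5, 0.0]
finger_gap: 0.092
```

Request:
move_arm --pt "0 0 0 0 0 0" --pt "0 0 0 0 0 0" --pt "0 0 0 0 0 0" --pt "0 0 0 0 0 0" --pt "0 0 0 0 0 0" --jaw -1

```text
time: 19.12
tcp_pos: [0.3934, 0.2663, 0.0293]
tool_rot: [[0.393, 0.001, 0.919], [-0.919, -0.0, 0.393], [0.001, -1.0, 0.0]]
wrist_force: [-1.1, -0.8, 7.8]
finger_gap: 0.0537
```

```bash
python3 plan.py .3934,.2667,.03,23.1
```

```text
t 19.12 tcp [0.3934 0.2663 0.0293] yaw 23.16 gap 0.0537 F [-1.1 -0.8  7.8]
.3934,.2667,.03,23.1 shift [-0.0003 -0.0007  0.0001] turn [-0.0005  0.001   0.0006] rows>= 0.0
```

Request:
move_arm --pt "0 -0.01 0 0 0 0" --pt "0 -0.04 0 0 0 0" --pt "0 -0.08 0 0 0 0" --pt "0 -0.115 0 0 0 0" --pt "0 -0.13 0 0 0 0"

```text
time: 19.75
tcp_pos: [0.394, 0.2669, 0.1616]
tool_rot: [[0.393, 0.003, 0.919], [-0.919, 0.001, 0.393], [0.0, -1.0, 0.004]]
wrist_force: [0.2, 0.7, -1.4]
finger_gap: 0.054
```

```bash
python3 plan.py .5582,.1371,.17,6.95 .5582,.1371,.0418,6.95
```

```text
t 19.75 tcp [0.394  0.2669 0.1616] yaw 23.16 gap 0.054 F [ 0.2  0.7 -1.4]
.5582,.1371,.17,6.95 shift [ 0.1839 -0.0081  0.0999] turn [-0.0035  0.2829 -0.0005] rows>= 3.4
.5582,.1371,.0418,6.95 shift [0.     0.1282 0.    ] turn [0. 0. 0.] rows>= 2.1
```

Request:
move_arm --pt "0.03 -0.002 0.016 0 0.045 0" --pt "0.075 -0.004 0.041 0 0.115 0" --pt "0.12 -0.006 0.066 0 0.185 0" --pt "0.16 -0.008 0.087 -0.002 0.245 0" --pt "0.184 -0.008 0.1 -0.003 0.283 0"

```text
time: 20.38
tcp_pos: [0.5594, 0.1354, 0.1693]
tool_rot: [[0.118, -0.0, 0.993], [-0.993, 0.0, 0.118], [-0.0, -1.0, -0.0]]
wrist_force: [-0.4, 1.4, -0.9]
finger_gap: 0.0542
```

Request:
move_arm --pt "0 0 0 0 0 0" --pt "0 0.02 0 0 0 0" --pt "0 0.05 0 0 0 0" --pt "0 0.08 0 0 0 0" --pt "0 0.09 0 0 0 0"

```text
time: 21.0
tcp_pos: [0.557, 0.1357, 0.0773]
tool_rot: [[0.119, -0.004, 0.993], [-0.993, -0.0, 0.119], [-0.0, -1.0, -0.004]]
wrist_force: [-0.0, -0.0, -0.5]
finger_gap: 0.0534
```

```bash
python3 plan.py .5582,.1371,.0418,6.95;python3 plan.py .5582,.1371,.0418,6.95
python3 - <<'E'
from h import *
d=snap('wrist');save(d,'w6.png')
E
python3 plan.py .5582,.1371,.0418,6.95
```

```text
t 21.0 tcp [0.557  0.1357 0.0773] yaw 6.85 gap 0.0534 F [-0.  -0.  -0.5]
.5582,.1371,.0418,6.95 shift [-0.0012  0.0355  0.0015] turn [ 0.0043 -0.0017 -0.    ] rows>= 0.6
t 21.0 tcp [0.557  0.1357 0.0773] yaw 6.85 gap 0.0534 F [-0.  -0.  -0.5]
.5582,.1371,.0418,6.95 shift [-0.0012  0.0355  0.0015] turn [ 0.0043 -0.0017 -0.    ] rows>= 0.6
t 21.05 tcp [0.5573 0.1357 0.0771] yaw 6.84 gap 0.0539 F [ 0.5 -0.6 -1.4]
.5582,.1371,.0418,6.95 shift [-0.0013  0.0353  0.0012] turn [ 0.004  -0.0019 -0.    ] rows>= 0.6
```

View pics/w6.png

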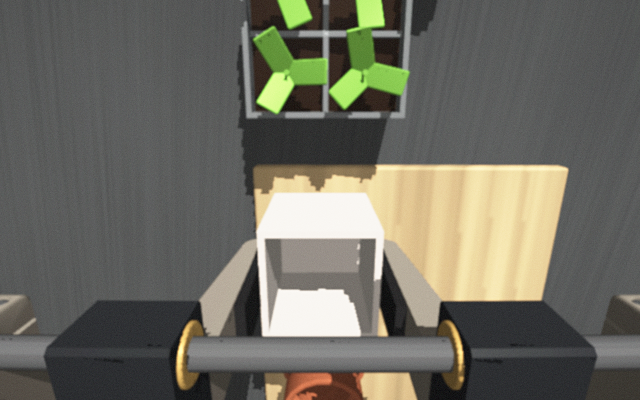

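The square pot is held squarely at (320,285), on the line with the tray at (327,70). I lower it to the board.

Request:
move_arm --pt "-0.001 0.008 0.001 0.004 -0.002 0" --pt "-0.0015 0.018 0.001 0.004 -0.002 0" --pt "-0.0015 0.028 0.001 0.004 -0.002 0" --pt "-0.0015 0.035 0.001 0.004 -0.002 0" --pt "-0.0015 0.035 0.001 0.004 -0.002 0"

```text
time: 21.68
tcp_pos: [0.5579, 0.1372, 0.0417]
tool_rot: [[0.121, -0.0, 0.993], [-0.993, -0.0, 0.121], [0.0, -1.0, -0.0]]
wrist_force: [-0.5, 0.3, -0.5]
finger_gap: 0.054
```

```bash
python3 plan.py .5582,.1371,.0418,6.95
```

```text
t 21.68 tcp [0.5579 0.1372 0.0417] yaw 6.95 gap 0.054 F [-0.5  0.3 -0.5]
.5582,.1371,.0418,6.95 shift [ 0.0001 -0.0001  0.0003] turn [ 0.0004 -0.0001  0.    ] rows>= 0.0
```

Request:
move_arm --pt "0 0.0005 0 0 0 0" --pt "0 0.0005 0 0 0 0" --pt "0 0.0005 0 0 0 0" --pt "0 0.0005 0 0 0 0" --pt "0 0.0005 0 0 0 0" --jaw 1

```text
time: 22.3
tcp_pos: [0.5579, 0.1372, 0.0413]
tool_rot: [[0.121, -0.0, 0.993], [-0.993, -0.0, 0.121], [0.0, -1.0, -0.0]]
wrist_force: [0.3, -0.2, -0.7]
finger_gap: 0.0918
```

Request:
move_arm --pt "0 -0.015 0 0 0 0" --pt "0 -0.05 0 0 0 0" --pt "0 -0.1 0 0 0 0" --pt "0 -0.14 0 0 0 0" --pt "0 -0.16 0 0 0 0"

```text
time: 22.92
tcp_pos: [0.559, 0.1375, 0.2051]
tool_rot: [[0.121, 0.004, 0.993], [-0.993, 0.001, 0.121], [-0.001, -1.0, 0.004]]
wrist_force: [0.4, -1.1, -0.6]
finger_gap: 0.0924
```

```bash
python3 plan.py .4302,-.0035,.2,6.95
```

```text
t 22.93 tcp [0.559  0.1375 0.2051] yaw 6.95 gap 0.0924 F [ 0.4 -1.1 -0.6]
.4302,-.0035,.2,6.95 shift [ 0.1244  0.0044 -0.1449] turn [-0.0039 -0.0001 -0.0005] rows>= 3.1
```

Request:
move_arm --pt "0.03 0.001 -0.035 0 0 0" --pt "0.07 0.002 -0.08 0 0 0" --pt "0.105 0.003 -0.122 -0.002 0 0" --pt "0.124 0.0045 -0.145 -0.004 0 0" --pt "0.124 0.0045 -0.145 -0.004 0 0"

```text
time: 23.55
tcp_pos: [0.4291, -0.0041, 0.2009]
tool_rot: [[0.119, 0.001, 0.993], [-0.993, 0.0, 0.119], [-0.0, -1.0, 0.001]]
wrist_force: [0.6, 0.0, 0.9]
finger_gap: 0.0918
```

Request:
move_arm --pt "0 0.02 0 0 0 0" --pt "0 0.03 0 0 0 0" --pt "0 0.03 0 0 0 0" --pt "0 0.03 0 0 0 0" --pt "0 0.03 0 0 0 0"

```text
time: 24.18
tcp_pos: [0.4296, -0.0039, 0.1713]
tool_rot: [[0.119, 0.002, 0.993], [-0.993, 0.0, 0.119], [-0.0, -1.0, 0.002]]
wrist_force: [0.4, 0.6, 0.0]
finger_gap: 0.0919
```

```bash
python3 wr.py w7.png;python3 wr.py w7.png|grep -v 0.28; python3 plan.py .4302,-.0035,.021,6.95
```

```text
[     0      0    640    400 119939] [160 147 124] z 0.2826 top rect [0.4258 0.0189] [0.1418 0.0201] 7.0
[ 291  155   60   58 2700] [234 196 140] z 0.056 top rect [ 0.4293 -0.0034] [0.0268 0.0267] 7.0
[ 292  155   59   58 2696] [234 196 140] z 0.056 top rect [ 0.4293 -0.0032] [0.0267 0.0267] 51.2
t 24.27 tcp [ 0.4295 -0.004   0.1712] yaw 6.83 gap 0.092 F [ 1.  -0.9 -0.6]
.4302,-.0035,.021,6.95 shift [-0.0004  0.1502  0.0006] turn [-0.0015 -0.0021 -0.0002] rows>= 2.4
```

Request:
move_arm --pt "-0.0005 0.04 0 -0.001 -0.002 0" --pt "-0.0005 0.085 0 -0.001 -0.002 0" --pt "-0.0005 0.12 0 -0.001 -0.002 0" --pt "-0.0005 0.14 0 -0.001 -0.002 0" --pt "-0.0005 0.148 0 -0.001 -0.002 0"

```text
time: 24.9
tcp_pos: [0.4291, -0.0035, 0.0223]
tool_rot: [[0.121, -0.001, 0.993], [-0.993, 0.0, 0.121], [-0.0, -1.0, -0.001]]
wrist_force: [0.7, 0.2, 0.4]
finger_gap: 0.092
```

```bash
python3 plan.py .4293,-.0033,.0215,6.95
```

```text
t 24.9 tcp [ 0.4291 -0.0035  0.0223] yaw 6.94 gap 0.092 F [0.7 0.2 0.4]
.4293,-.0033,.0215,6.95 shift [-0.0001  0.0008  0.0002] turn [ 0.0011 -0.0002 -0.0004] rows>= 0.0
```

Request:
move_arm --pt "0 0.0005 0 0 0 0" --pt "0 0.0005 0 0 0 0" --pt "0 0.0005 0 0 0 0" --pt "0 0.0005 0 0 0 0" --pt "0 0.0005 0 0 0 0" --jaw -1

```text
time: 25.52
tcp_pos: [0.4293, -0.0035, 0.0221]
tool_rot: [[0.121, -0.001, 0.993], [-0.993, 0.0, 0.121], [-0.0, -1.0, -0.001]]
wrist_force: [-0.5, -0.2, -0.1]
finger_gap: 0.0442
```

Request:
move_arm --pt "0 0 0 0 0 0" --pt "0 0 0 0 0 0" --pt "0 0 0 0 0 0" --pt "0 0 0 0 0 0" --pt "0 0 0 0 0 0"

```text
time: 26.15
tcp_pos: [0.4294, -0.0035, 0.0221]
tool_rot: [[0.121, -0.0, 0.993], [-0.993, 0.0, 0.121], [-0.0, -1.0, -0.0]]
wrist_force: [0.2, 1.2, 2.1]
finger_gap: 0.0272
```

Request:
move_arm --pt "0 -0.01 0 0 0 0" --pt "0 -0.04 0 0 0 0" --pt "0 -0.08 0 0 0 0" --pt "0 -0.115 0 0 0 0" --pt "0 -0.13 0 0 0 0"

```text
time: 26.78
tcp_pos: [0.4301, -0.0035, 0.1541]
tool_rot: [[0.121, 0.002, 0.993], [-0.993, 0.0, 0.121], [-0.0, -1.0, 0.002]]
wrist_force: [-0.0, 0.0, -1.5]
finger_gap: 0.027
```

```bash
python3 plan.py .5862,-.0912,.15,6.95
```

```text
t 26.77 tcp [ 0.4301 -0.0035  0.1541] yaw 6.94 gap 0.027 F [-0.   0.  -1.5]
.5862,-.0912,.15,6.95 shift [0.1059 0.0045 0.1443] turn [-0.0023 -0.0002 -0.    ] rows>= 2.9
```

Request:
move_arm --pt "0.02 0 0.025 0 0 0" --pt "0.05 0.002 0.065 0 0 0" --pt "0.08 0.003 0.108 0 0 0" --pt "0.1 0.0045 0.136 -0.002 0 0" --pt "0.106 0.0045 0.1445 -0.002 0 0"

```text
time: 27.4
tcp_pos: [0.5871, -0.0921, 0.1488]
tool_rot: [[0.12, -0.001, 0.993], [-0.993, 0.0, 0.12], [-0.0, -1.0, -0.001]]
wrist_force: [-0.3, 0.4, -1.0]
finger_gap: 0.027
```

Request:
move_arm --pt "0 0 0 0 0 0" --pt "0 0.02 0 0 0 0" --pt "0 0.05 0 0 0 0" --pt "0 0.075 0 0 0 0" --pt "0 0.085 0 0 0 0"

```text
time: 28.02
tcp_pos: [0.5848, -0.0912, 0.0625]
tool_rot: [[0.12, -0.004, 0.993], [-0.993, 0.001, 0.12], [-0.001, -1.0, -0.004]]
wrist_force: [0.0, -0.4, -1.0]
finger_gap: 0.0271
```

```bash
python3 plan.py .5862,-.0912,.035,6.95
```

```text
t 28.02 tcp [ 0.5848 -0.0912  0.0625] yaw 6.92 gap 0.0271 F [ 0.  -0.4 -1. ]
.5862,-.0912,.035,6.95 shift [0.0002 0.0275 0.0015] turn [ 0.004  -0.0006 -0.0013] rows>= 0.4
```

Request:
move_arm --pt "0 0.008 0.001 0.004 -0.001 -0.001" --pt "0 0.016 0.001 0.004 -0.001 -0.001" --pt "0 0.023 0.001 0.004 -0.001 -0.001" --pt "0 0.0275 0.001 0.004 -0.001 -0.001" --pt "0 0.0275 0.001 0.004 -0.001 -0.001"

```text
time: 28.65
tcp_pos: [0.5856, -0.091, 0.0348]
tool_rot: [[0.121, -0.0, 0.993], [-0.993, 0.0, 0.121], [-0.0, -1.0, -0.0]]
wrist_force: [-0.8, 0.3, -0.6]
finger_gap: 0.027
```

```bash
python3 plan.py .5862,-.0912,.0345,6.95
```

```text
t 28.65 tcp [ 0.5856 -0.091   0.0348] yaw 6.97 gap 0.027 F [-0.8  0.3 -0.6]
.5862,-.0912,.0345,6.95 shift [0.0002 0.0003 0.0006] turn [ 0.0003  0.0003 -0.0004] rows>= 0.0
```

Request:
move_arm --pt "0 0.0005 0.0005 0 0 0" --pt "0 0.0005 0.0005 0 0 0" --pt "0 0.0005 0.0005 0 0 0" --pt "0 0.0005 0.0005 0 0 0" --pt "0 0.0005 0.0005 0 0 0" --jaw 1

```text
time: 29.28
tcp_pos: [0.586, -0.091, 0.0343]
tool_rot: [[0.121, -0.0, 0.993], [-0.993, 0.0, 0.121], [-0.0, -1.0, -0.0]]
wrist_force: [0.1, 0.8, 0.2]
finger_gap: 0.075
```

Request:
move_arm --pt "0 -0.015 0 0 0 0" --pt "0 -0.05 0 0 0 0" --pt "0 -0.1 0 0 0 0" --pt "0 -0.15 0 0 0 0" --pt "0 -0.17 0 0 0 0"

```text
time: 29.9
tcp_pos: [0.5876, -0.0913, 0.2089]
tool_rot: [[0.121, 0.005, 0.993], [-0.993, -0.001, 0.121], [0.001, -1.0, 0.005]]
wrist_force: [0.6, 0.6, -0.3]
finger_gap: 0.092
```

```bash
python3 plan.py .4155,-.1195,.2,6.95
```

```text
t 29.9 tcp [ 0.5876 -0.0913  0.2089] yaw 6.97 gap 0.092 F [ 0.6  0.6 -0.3]
.4155,-.1195,.2,6.95 shift [ 0.0071  0.0081 -0.1743] turn [-0.0049  0.0004  0.0011] rows>= 2.8
```

Request:
move_arm --pt "0.001 0.002 -0.04 0 0 0" --pt "0.003 0.004 -0.09 0 0 0" --pt "0.005 0.006 -0.14 -0.003 0 0" --pt "0.007 0.008 -0.174 -0.005 0 0.001" --pt "0.007 0.008 -0.174 -0.005 0 0.001"

```text
time: 30.52
tcp_pos: [0.4139, -0.1195, 0.2009]
tool_rot: [[0.12, 0.0, 0.993], [-0.993, -0.0, 0.12], [0.0, -1.0, 0.0]]
wrist_force: [0.2, 0.7, 1.0]
finger_gap: 0.0921
```

Request:
move_arm --pt "0 0 0 0 0 0" --pt "0 0 0 0 0 0" --pt "0 0 0 0 0 0" --pt "0 0 0 0 0 0" --pt "0 0 0 0 0 0"

```text
time: 31.15
tcp_pos: [0.414, -0.1194, 0.2007]
tool_rot: [[0.12, -0.0, 0.993], [-0.993, -0.0, 0.12], [0.0, -1.0, -0.0]]
wrist_force: [-0.7, -0.4, -0.6]
finger_gap: 0.0921
```

```bash
python3 wr.py w8.png;python3 wr.py w8.png; python3 plan.py .4155,-.1195,.041,6.95
```

```text
[  435     0   205   203 39318] [212 188 145] z 0.0667 top rect [ 0.5713 -0.0276] [0.1542 0.0542] 89.8
[ 285  151   74   76 3249] [186 113  79] z 0.0699 top rect [ 0.4146 -0.1195] [0.0659 0.0672] 5.8
[    0   235   640   165 58593] [107 105 101] z 0.3125 top rect [ 0.4102 -0.0964] [0.1409 0.0198] 6.9
[  435     0   205   203 39291] [212 188 145] z 0.0668 top rect [ 0.5711 -0.0277] [0.1548 0.0533] 89.9
[ 285  151   74   76 3246] [186 113  79] z 0.07 top rect [ 0.4145 -0.1191] [0.0661 0.0667] 5.6
[    0   235   640   165 58600] [107 105 101] z 0.3125 top rect [ 0.4102 -0.0961] [0.1406 0.0198] 6.9
t 31.25 tcp [ 0.4139 -0.1194  0.2008] yaw 6.91 gap 0.0921 F [ 0.5 -0.1  0.6]
.4155,-.1195,.041,6.95 shift [0.0002 0.1598 0.0016] turn [ 0.     -0.0007  0.0003] rows>= 2.6
```

View pics/w8.png

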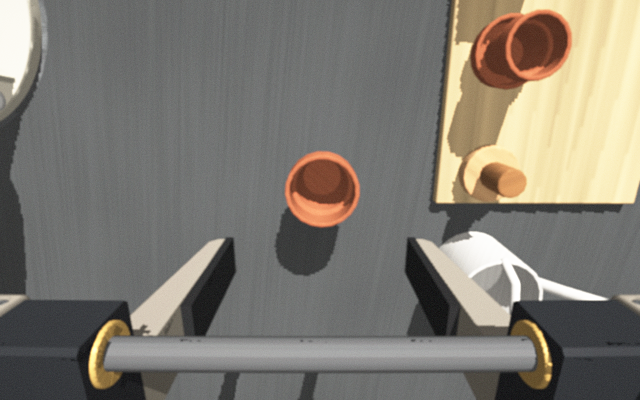

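Small pot stands in the saucer at (520,48), tamper upright at (493,175), big pot below at (322,189). I grip the big pot.

Request:
move_arm --pt "0 0.04 0.0005 0 0 0" --pt "0 0.085 0.0005 0 0 0" --pt "0 0.125 0.0005 0 0 0" --pt "0 0.15 0.0005 0 0 0" --pt "0 0.16 0.0005 0 0 0"

```text
time: 31.88
tcp_pos: [0.4136, -0.1192, 0.0396]
tool_rot: [[0.12, -0.002, 0.993], [-0.993, 0.0, 0.12], [-0.001, -1.0, -0.002]]
wrist_force: [-0.1, -0.1, 0.0]
finger_gap: 0.0918
```

Request:
move_arm --pt "0 0 0 0 0 0" --pt "0 0 0 0 0 0" --pt "0 0 0 0 0 0" --pt "0 0 0 0 0 0" --pt "0 0 0 0 0 0" --jaw -1

```text
time: 32.5
tcp_pos: [0.4148, -0.1195, 0.0404]
tool_rot: [[0.12, 0.0, 0.993], [-0.993, -0.0, 0.12], [0.0, -1.0, 0.0]]
wrist_force: [2.3, 1.3, 7.2]
finger_gap: 0.0647
```

```bash
python3 plan.py .4146,-.1193,.041,6.95
```

```text
t 32.5 tcp [ 0.4148 -0.1195  0.0404] yaw 6.91 gap 0.0647 F [2.3 1.3 7.2]
.4146,-.1193,.041,6.95 shift [-0.0002 -0.0006 -0.0002] turn [-0.0001 -0.0007  0.0003] rows>= 0.0
```

Request:
move_arm --pt "0 -0.01 0 0 0 0" --pt "0 -0.05 0 0 0 0" --pt "0 -0.1 0 0 0 0" --pt "0 -0.14 0 0 0 0" --pt "0 -0.155 0 0 0 0"

```text
time: 33.12
tcp_pos: [0.4154, -0.1197, 0.1977]
tool_rot: [[0.12, 0.003, 0.993], [-0.993, -0.001, 0.12], [0.002, -1.0, 0.003]]
wrist_force: [0.4, 0.5, -2.7]
finger_gap: 0.065
```

```bash
python3 plan.py .6914,.0374,.195,6.95
```

```text
t 33.12 tcp [ 0.4154 -0.1197  0.1977] yaw 6.91 gap 0.065 F [ 0.4  0.5 -2.7]
.6914,.0374,.195,6.95 shift [-0.1227  0.0034  0.2929] turn [-0.0031 -0.0008  0.0016] rows>= 5.1
```

Request:
move_arm --pt "-0.015 0 0.035 0 0 0" --pt "-0.035 0 0.083 0 0 0" --pt "-0.057 0.001 0.135 0 0 0" --pt "-0.079 0.002 0.187 0 0 0" --pt "-0.1 0.003 0.239 -0.003 0 0.001"

```text
time: 33.75
tcp_pos: [0.641, 0.0094, 0.1935]
tool_rot: [[0.12, -0.003, 0.993], [-0.993, -0.001, 0.12], [0.0, -1.0, -0.003]]
wrist_force: [0.3, -0.2, -1.6]
finger_gap: 0.0651
```

Request:
move_arm --pt "-0.015 0 0.035 0 0 0" --pt "-0.0225 0 0.054 0 0 0" --pt "-0.0225 0 0.054 0 0 0" --pt "-0.0225 0 0.054 0 0 0" --pt "-0.0225 0 0.054 0 0 0"

```text
time: 34.38
tcp_pos: [0.6909, 0.0376, 0.1931]
tool_rot: [[0.12, -0.003, 0.993], [-0.993, -0.001, 0.12], [0.001, -1.0, -0.004]]
wrist_force: [-0.1, 0.9, -2.8]
finger_gap: 0.065
```

```bash
python3 - <<'E'
from h import *
s=manip.get_state();d=snap('wrist');save(d,'w9.png');I=d['img'].astype(int);W=cloud(d);tz=s['tcp_pos'][2]
o=(I[...,0]-I[...,2]>50)&(I[...,0]-I[...,1]>40)
Q=W[o&(W[...,2]>tz+.024)&(W[...,2]<tz+.036)];(x,y),r=cv2.minEnclosingCircle(Q[:,:2].astype(np.float32));print('held',x,y,r,s['tcp_pos'])
E
python3 plan.py .6914,.0374,.053,6.95
```

```text
held 0.6901315450668335 0.03760385513305664 0.03388318791985512 [0.69094022 0.03764746 0.19312298]
t 34.42 tcp [0.6911 0.0377 0.1934] yaw 6.89 gap 0.0648 F [-0.1  0.2 -2.5]
.6914,.0374,.053,6.95 shift [0.0002 0.1404 0.0007] turn [ 0.0031 -0.0011  0.0005] rows>= 2.2
```

Request:
move_arm --pt "0 0.03 0 0.001 0 0" --pt "0 0.07 0.0005 0.002 0 0" --pt "0 0.1 0.0005 0.003 -0.001 0" --pt "0 0.12 0.0005 0.003 -0.001 0" --pt "0 0.125 0.0005 0.003 -0.001 0"

```text
time: 35.05
tcp_pos: [0.6906, 0.0374, 0.0674]
tool_rot: [[0.121, -0.002, 0.993], [-0.993, -0.001, 0.121], [0.0, -1.0, -0.002]]
wrist_force: [0.2, -0.5, -3.0]
finger_gap: 0.0646
```

```bash
python3 plan.py .6916,.0374,.0525,6.95
```

```text
t 35.05 tcp [0.6906 0.0374 0.0674] yaw 6.93 gap 0.0646 F [ 0.2 -0.5 -3. ]
.6916,.0374,.0525,6.95 shift [0.0001 0.0149 0.001 ] turn [ 0.0016 -0.0004  0.0004] rows>= 0.2
```

Request:
move_arm --pt "0 0.005 0.001 0.002 0 0" --pt "0 0.01 0.001 0.002 0 0" --pt "0 0.014 0.001 0.002 0 0" --pt "0 0.015 0.001 0.002 0 0" --pt "0 0.015 0.001 0.002 0 0"

```text
time: 35.67
tcp_pos: [0.6916, 0.0375, 0.0526]
tool_rot: [[0.121, 0.001, 0.993], [-0.993, -0.0, 0.121], [0.0, -1.0, 0.001]]
wrist_force: [-0.2, -0.5, -2.0]
finger_gap: 0.065
```

```bash
python3 plan.py .6916,.0374,.0525,6.95
```

```text
t 35.67 tcp [0.6916 0.0375 0.0526] yaw 6.93 gap 0.065 F [-0.2 -0.5 -2. ]
.6916,.0374,.0525,6.95 shift [ 0.0001  0.0001 -0.0001] turn [-0.0006 -0.0003  0.0004] rows>= 0.0
```

Request:
move_arm --pt "0 0.0005 0 0 0 0" --pt "0 0.0005 0 0 0 0" --pt "0 0.0005 0 0 0 0" --pt "0 0.0005 0 0 0 0" --pt "0 0.0005 0 0 0 0" --jaw 1

```text
time: 36.3
tcp_pos: [0.6917, 0.0375, 0.0522]
tool_rot: [[0.121, 0.001, 0.993], [-0.993, -0.0, 0.121], [0.0, -1.0, 0.001]]
wrist_force: [-0.3, 0.2, 0.4]
finger_gap: 0.092
```

Request:
move_arm --pt "0 -0.015 0 0 0 0" --pt "0 -0.05 0 0 0 0" --pt "0 -0.1 0 0 0 0" --pt "0 -0.15 0 0 0 0" --pt "0 -0.19 0 0 0 0"

```text
time: 36.92
tcp_pos: [0.692, 0.0376, 0.2459]
tool_rot: [[0.121, 0.004, 0.993], [-0.993, -0.0, 0.121], [0.001, -1.0, 0.003]]
wrist_force: [0.3, -0.9, -0.4]
finger_gap: 0.0921
```

Request:
move_arm --pt "0.012 -0.02 -0.02 0 0 0" --pt "0.035 -0.05 -0.055 0 0 0" --pt "0.06 -0.08 -0.1 0 0 0" --pt "0.06 -0.08 -0.1 0 0 0" --pt "0.06 -0.08 -0.1 0 0 0"

```text
time: 37.55
tcp_pos: [0.6, -0.0339, 0.3263]
tool_rot: [[0.12, 0.005, 0.993], [-0.993, 0.0, 0.12], [0.001, -1.0, 0.005]]
wrist_force: [-0.7, 0.1, 1.0]
finger_gap: 0.0922
```

```bash
python3 plan.py; sleep 0
python3 - <<'E'
from h import *
for i in range(4): d=snap('wrist')
save(d,'w10.png');W=cloud(d);I=d['img'].astype(int);s=manip.get_state();print(s['tcp_pos'])
O=np.array([.5723,.0229]);ax=np.array([.9927,.121]);ay=np.array([-.121,.9927])
def rep(n,bx,by,z0,z1,r=.042):
    c=O+bx*ax+by*ay
    with np.errstate(all='ignore'):
        m=(np.hypot(W[...,0]-c[0],W[...,1]-c[1])<r)&(W[...,2]>z0)&(W[...,2]<z1)
    Q=W[m]
    if len(Q)<20: print(n,len(Q));return
    R=cv2.minAreaRect(Q[:,:2].astype(np.float32));q=np.array(R[0])-O
    print(n,len(Q),'board frame',(q@ax).round(4),(q@ay).round(4),'size',np.round(R[1],4),round(R[2],1),'tilt',np.linalg.lstsq(np.c_[Q[:,:2],np.ones(len(Q))],Q[:,2],rcond=None)[0].round(3)[:2],'z',np.median(Q[:,2]).round(4))
rep('saucer',0,0,.025,.034);rep('pot',0,0,.068,.08);rep('square',0,.115,.069,.08);rep('tamper',0,-.115,.062,.075);rep('big',.12,0,.077,.09)
rep('can',0,-.23,.07,.08,.055);rep('tray',0,.23,.038,.049,.075)
E
```

```text
t 37.55 tcp [ 0.6    -0.0339  0.3263] yaw 6.9 gap 0.0922 F [-0.7  0.1  1. ]
[ 0.59995207 -0.0333752   0.3245779 ]
saucer 406 board frame 0.0001 0.0014 size [0.0622 0.0652] 55.8 tilt [-0.003 -0.005] z 0.0292
pot 460 board frame -0.0012 -0.0002 size [0.0523 0.0522] 7.0 tilt [0.002 0.002] z 0.0722
square 363 board frame -0.0019 0.1058 size [0.0528 0.0365] 7.1 tilt [ 0.004 -0.004] z 0.0734
tamper 343 board frame -0.0016 -0.1146 size [0.0259 0.0266] 6.8 tilt [-0.005 -0.044] z 0.0672
big 659 board frame 0.1193 0.0002 size [0.0658 0.0662] 69.7 tilt [-0.005  0.004] z 0.0811
can 515 board frame -0.001 -0.2304 size [0.0849 0.0855] 29.5 tilt [-0.003  0.006] z 0.074
tray 0
```

View pics/w10.png

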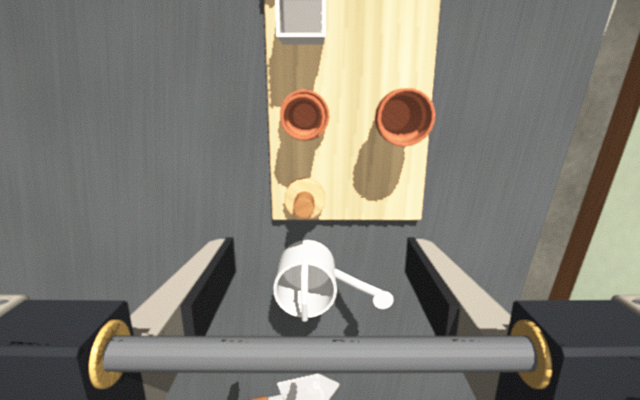

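Final wrist view: small pot in saucer at (304,114), square pot at (301,18, cut by the image edge), tamper at (305,200), big pot at (405,117), can at (305,280). All are upright and within about 2 mm of target. I hand the job in after one check with the fixed cameras.

Run:
```python
from h import *
O=np.array([.5723,.0229])+[.0016,-.002];ax=np.array([.9927,.121]);ay=np.array([-.121,.9927])
for n in('scene','side'):
    d=snap(n);W=cloud(d)
    for k,bx,by,z0,z1 in(('pot',0,0,.066,.08),('square',0,.115,.068,.08),('tamper',0,-.115,.06,.075),('big',.12,0,.076,.09)):
        c=O+bx*ax+by*ay
        with np.errstate(all='ignore'): m=(np.hypot(W[...,0]-c[0],W[...,1]-c[1])<.042)&(W[...,2]>z0)&(W[...,2]<z1)
        if m.sum()<10: print(n,k,'hidden');continue
        R=cv2.minAreaRect(W[m][:,:2].astype(np.float32));q=np.array(R[0])-O;print(n,k,(q@ax).round(4),(q@ay).round(4),np.round(R[1],3))
print(manip.sign_off())
```

```text
scene pot -0.0003 0.0017 [0.053 0.053]
scene square -0.002 0.1177 [0.054 0.056]
scene tamper -0.0018 -0.1125 [0.025 0.027]
scene big 0.1172 0.0022 [0.062 0.066]
side pot -0.0011 0.0002 [0.053 0.05 ]
side square -0.002 0.1157 [0.056 0.06 ]
side tamper -0.0025 -0.115 [0.026 0.024]
side big 0.1184 -0.0008 [0.068 0.065]
the job is handed in; nothing more can be done
None
```

I laid out the board as asked, in the order given, and handed the job in at about 38 s of the 122 s allowed. The simulator gave no verdict.

| Item | Last wrist-camera reading, board frame (across, along) | Target |
|---|---|---|
| Saucer | 0, +1 mm | 0, 0 mm |
| Small pot in the saucer | −1, 0 mm | 0, 0 mm |
| Square pot | −2, about +115 mm | 0, +115 mm |
| Tamper, handle up | −2, −115 mm | 0, −115 mm |
| Bigger pot | +119, 0 mm | +120, 0 mm |

- **Uprightness:** The rims of both terracotta pots and the square pot read level. The tamper's flat top read about 2.5°, from only a small patch of depth points. It stands handle up in the picture.
- **Square pot:** The picture edge cut it off in that last view, so its +115 mm is worked out from its visible near side. The fixed cameras put it at +116 to +118 mm.
- **Fixed cameras:** They differ from the wrist camera by about 2 mm, which matches the stated calibration. I took that offset out before comparing. The scene and side cameras then put everything checked within 3 mm of target. I did not check the saucer with them.
- **Trowel and bottle:** No move went to either of them, but I did not re-measure their positions at the end.
- **Forces:** The highest wrist force I read was about 8 N, while gripping. I only saw readings at the end of each move.

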